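Lay the wafer carrier on the loading stand by way of its ledge

TASK

Lay the tall blue wafer carrier with the orange cap down on the loading stand, in two grips: first stand its foot on the table in front of the stand's robot-side edge and tip it forward until it leans at some 45 to 50 degrees on that edge, and let go of it there; then take hold of it in its lower half and finish the tip, so that it lies lengthways along the middle of the stand's top, wholly on it, cap end away from the robot. Leave the white-capped carrier standing where it is.

Things in the scene. Friction and masses are not known exactly. Their poses are not given: they have to be found in the camera images.
- carrier: the carrier to lay down: closed rigid square box, ribbed blue with a fixed orange cap (top 22 mm, flush), 54 x 54 mm, 190 mm tall, about 0.3 kg, centre of mass half-way up; at the start it stands upright on the table beside the stand, left or right. Origin: centre of its underside; z runs up to the cap, x and y normal to its sides. Grip it across x or across y.
- carrier_cap (a point): centre of the top face of the orange cap, 190 mm from the carrier's origin along its z axis; axes as the carrier's
- stand: fixed loading stand: flat aluminium plate 250 mm (x) by 160 (y), top 65 mm above the table, 12 thick, on a grey pedestal 200 x 110. Origin: on the table under the plate's centre; x points away from the robot. The ledge is its top edge at x = -125 mm, parallel to y. With its lower front edge on the table 77 mm before the ledge, the carrier leans on it at 50 degrees and stays by itself.
- spare: the bystander: an identical carrier but with a white cap, on the other side of the stand; origin at the centre of its foot, z up

How it is judged (in metres and radians):
On the way, in this order (a step that is already met when the one before it is completed fails the run):
1. the carrier leans by itself on the stand's ledge, tilted 25 to 65 degrees with its foot on the table, let go and at rest (angle between carrier's own z axis and vertical between 0.436 and 1.134 rad and contact force between carrier and stand above 0.1 N and height (world z) of carrier below 0.04 m and x of carrier_cap in the frame of stand above -0.125 m and x of carrier in the frame of stand below -0.125 m and contact force between each of the fingers, the arm and carrier below 0.1 N and linear speed of carrier below 0.02 m/s), for 0.2 s.
2. the fingers hold the carrier in its lower half while it leans (contact force between the fingers and carrier above 1 N and z of the grasp point in the frame of carrier below 0.095 m and angle between carrier's own z axis and vertical between 0.436 and 1.2 rad), for 0.1 s.
At the end, for the whole second after the job is handed in: The orange-capped carrier lies on the stand's top plate, level within 10 degrees, both its ends over the plate (not overhanging its near or far edge), the middle of each end within 35 mm of the plate's lengthwise centre line, cap end away from the robot, released and at rest (angle between carrier's own z axis and vertical between 1.396 and 1.745 rad and x of carrier in the frame of stand between -0.125 and -0.06 m and x of carrier_cap in the frame of stand between 0.06 and 0.125 m and y of carrier in the frame of stand between -0.035 and 0.035 m and y of carrier_cap in the frame of stand between -0.035 and 0.035 m and z of carrier in the frame of stand between 0.08 and 0.105 m and contact force between carrier and stand above 0.5 N and contact force between each of the fingers, the arm and carrier below 0.1 N and linear speed of carrier below 0.02 m/s); the robot touches nothing.
It fails at once if the white-capped carrier is shifted by more than 30 mm or tilted by more than 15 degrees (distance of spare from where it was at the start of the episode above 0.03 m or angle between spare's own z axis and vertical above 0.26 rad).
It also fails if it takes over 58 s, if anything falls off the work surface, if the arm or the gripper's body presses on something with over 40 N, if the wrist force passes 120 N, or if a joint passes its speed limit or range.

ROBOT

A 6-joint arm with a two-finger parallel gripper is mounted at the origin on the work surface. World frame = base frame: x ahead of the robot, y to its left, z up, the work surface at z = 0. Lengths are in mm, angles in rad, forces in N, time in s.
With the tool pointing down it reaches from about 375 to 900 mm from the base axis. Payload 3.1 kg.
Tool frame: the origin (TCP) lies at the very end of the fingers, on their centre line; the grasp point (between the pads) lies 19 mm behind it; z points along the fingers, y is the line along which they close (so a half turn about z gives the same grasp; the last joint's range is limited). The gripper opens to 87 mm and grips with 3 to 60 N. Pads are 19 mm wide; open, the fingers measure 117 mm over their backs; the gripper's body (75 mm by 190 mm) begins 51 mm behind the grasp point.
Start: joints at [-0.178, 0.527, 1.433, -0, 1.181, -0.178], TCP at [624.977, 0.034, 222.548] pointing down, gripper open.
Joint ranges: [-3.08, 3.08], [-0.75, 2.2], [0.22, 2.44], [-1.43, 4.57], [0, 2.65], [-2.85, 2.85]. Speed limits (rad/s): [2.79, 2.79, 3.14, 3.14, 3.14, 3.14].

INTERFACE

Orientations are given as a unit quaternion [x, y, z, w].
In Python, from plant import observe, cams, robot gives the robot as it stands. The module is installed in compiled form; this text tells all that it offers.
- The arm moves only by the tool apply_moves, never from a script. Its argument "deltas" is a list that holds one entry, the list of rows, each a list of 4 numbers: the shift along the tool's x, y, z in cm, then the turn about the tool's z in degrees. A call has 1 to 10 rows; each row shifts and turns the commanded pose from where the row before left it, along the tool's axes as they then stand; what a row does not reach is not made up. A row lasts 1/12 s, in which the tool goes at most 41.7 mm and 7.16 degrees, less where a joint would pass 70% of its speed; a pose out of reach is approached as far as the arm can. A call is refused whole if a number of a shift passes 4.17 or a number of a turn 7.16, either way. A call with a gripper value outside its range is refused whole. "gripper" is the finger opening in cm, from 0 to 8.7, set as the call begins (left out, the last holds). The fingers move at their own pace and stop on an object; the grip force is fixed at half the most. Time passes only in rows, so rows that do not move let the fingers close. It gives the time, the measured TCP pose, the force, the opening and the grip force at its end, in the units of the state.
- observe(): the state, without advancing time (a new reading comes with each control period).
- cams.capture(name): name is "scene" or "side" or "wrist"; returns the picture (384x512x3 uint8, red, green, blue); there is no depth.
- cams.camera_model(name): a dict with "fovy" (degrees; the focal length in pixels is half the picture's height over the tangent of half this angle, whatever the lens; pixels are square), "cx", "cy" (the principal point, pixels), "R" (3x3) and "t" (3): a world point X has camera coordinates R X + t; the wrist camera has in their place "mount" (4x4, takes a point from camera to tool coordinates, whose origin is the TCP and whose axes are the flange's). Camera axes: x right, y down, z forward; pixel columns grow to the right and rows downward; lengths in mm; the calibration is good to about 2 mm. A picture is of the moment at which its call begins: read the wrist's pose just before it. camera_model takes no time and is no camera call.
- robot.close_job(): hands the job in; it is judged then, once.
The state is a dict: "clock": time; "joint_pos": joint angles; "qvel": joint speeds; "tau": joint torques, N m; "tcp_pos": TCP position; "eef_rot": TCP orientation; "force": force on the tool from outside, world axes, zero at the start; "torque": the same for the moment, N m; "finger_gap": finger opening in mm; "grip_force": force on a finger pad.
Only numpy, scipy, OpenCV 4.12 (cv2) and the standard library are available. Lean on these libraries where they do the work, as an engineer would, in place of code of your own. Each camera call takes 0.05 s, during which the arm holds its last target. There are 200 camera calls.

## Working session

There is one attempt and no reset: what is moved stays moved. The work goes in short steps, Python scripts to look and compute and a tool call to move; the robot and the scene stay as the last step left them, time stands still between calls to the robot, and variables do not carry over. Pictures are saved under pics/ and viewed, at most 10 in all, crops included, and the job is handed in when it is done.

Besides the shell and the picture viewer there is one more tool, called in YAML: its name, and indented under it one key for each argument. apply_moves: Moves the arm, as the interface text tells. Its arguments: {"type":"object","properties":{"deltas":{"type":"array"},"gripper":{"type":"number"}},"required":["deltas"]}

```bash
mkdir -p pics; python3 - <<'E'
from plant import observe,cams,robot
import cv2,numpy as np
s=observe();print({k:np.round(v,3).tolist() for k,v in s.items()})
ims=[]
for n in("scene","side"):
    im=cams.capture(n);np.save(f'pics/{n}0.npy',im);ims.append(im)
    m=cams.camera_model(n);print(n,{k:np.round(v,4).tolist() for k,v in m.items()})
    cv2.imwrite(f'pics/{n}0.png',im[:,:,::-1])
print(cams.camera_model('wrist'))
E
```

```text
{'clock': 0.0, 'joint_pos': [-0.179, 0.528, 1.434, 0.0, 1.181, -0.178], 'qvel': [-0.0, 0.001, -0.002, 0.0, -0.0, 0.001], 'tau': [-0.001, -44.005, -17.659, 0.063, 0.058, -0.0], 'tcp_pos': [624.255, 0.161, 221.585], 'eef_rot': [0.707, 0.707, -0.001, -0.001], 'force': [0.013, 0.655, 1.188], 'torque': [0.034, 0.0, 0.03], 'grip_force': 0.0, 'finger_gap': 87.051}
scene {'fovy': 42.6261, 'cx': 257.0326, 'cy': 186.17, 'R': [[-0.655, 0.7556, 0.0077], [0.4903, 0.4328, -0.7565], [-0.5749, -0.4917, -0.654]], 't': [396.3675, -205.9083, 1537.8285]}
side {'fovy': 47.3344, 'cx': 251.1754, 'cy': 193.0003, 'R': [[-0.9515, -0.307, -0.0174], [-0.1567, 0.5329, -0.8315], [0.2646, -0.7885, -0.5552]], 't': [589.5597, 213.2048, 1024.6459]}
{'fovy': 67.8533925526546, 'cx': 256.60019652129347, 'cy': 188.93833537517708, 'mount': array([[-1.48071870e-04, -9.65956396e-01, -2.58704886e-01,
         7.00623248e+01],
       [ 9.99999790e-01,  2.03128385e-05, -6.48202505e-04,
        -1.23787539e-01],
       [ 6.31390387e-04, -2.58704928e-01,  9.65956190e-01,
        -1.61974123e+02],
       [ 0.00000000e+00,  0.00000000e+00,  0.00000000e+00,
         1.00000000e+00]])}
```

View pics/scene0.png

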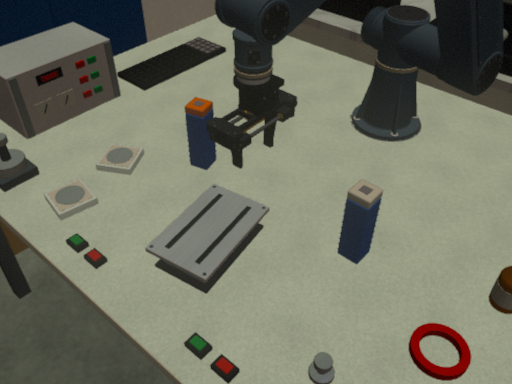

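View pics/side0.png

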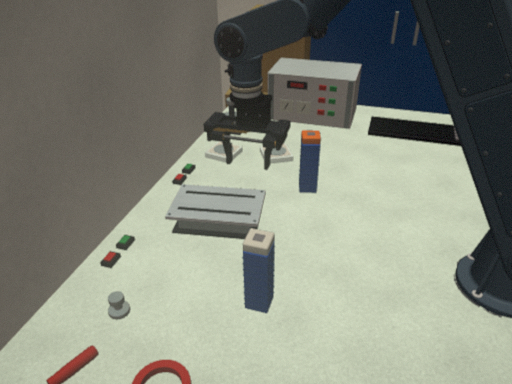

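The scene view shows the orange carrier at about (201,130), the spare at about (360,220), and the plate with corners near (216,186), (269,210), (205,280) and (148,248). In the side view the carrier is at (310,160) and the plate at (217,205).

```bash
cat > h.py <<'E'
import numpy as np,cv2
from plant import observe,cams,robot
from scipy.spatial.transform import Rotation as Ro
def cam(n,s=None):
    m=cams.camera_model(n);f=192/np.tan(np.radians(m['fovy']/2))
    K=np.array([[f,0,m['cx']],[0,f,m['cy']],[0,0,1]])
    if 'R' in m: return K,np.array(m['R']),np.array(m['t'])
    T=np.eye(4);T[:3,:3]=Ro.from_quat(s['eef_rot']).as_matrix();T[:3,3]=s['tcp_pos']
    W=np.linalg.inv(T@m['mount']);return K,W[:3,:3],W[:3,3]
def plane(c,px,z):
    K,R,t=c;px=np.atleast_2d(px).astype(float)
    d=(R.T@np.linalg.inv(K)@np.c_[px,np.ones(len(px))].T).T;o=-R.T@t
    return o+d*((z-o[2])/d[:,2])[:,None]
def big(mask):
    c=cv2.findContours(mask.astype(np.uint8),0,cv2.CHAIN_APPROX_NONE)[0]
    return max(c,key=cv2.contourArea)
def orange(im):
    h=cv2.cvtColor(im,cv2.COLOR_RGB2HSV);return (h[...,0]>3)&(h[...,0]<16)&(h[...,1]>150)&(h[...,2]>90)
def blue(im):
    h=cv2.cvtColor(im,cv2.COLOR_RGB2HSV);return (h[...,0]>105)&(h[...,0]<130)&(h[...,1]>100)
def hullpoly(c,n):
    h=cv2.convexHull(c)
    for e in np.arange(1,15,.25):
        p=cv2.approxPolyDP(h,e,True)
        if len(p)<=n:return p[:,0]
E
python3 - <<'E'
from h import *
np.set_printoptions(suppress=True,precision=1)
for n,(px) in (("scene",(200,225)),("side",(215,203))):
    im=np.load(f'pics/{n}0.npy');c=cam(n)
    h=cv2.cvtColor(im,cv2.COLOR_RGB2HSV)
    x,y=px; print(n,'plate hsv',h[y-3:y+4:3,x-3:x+4:3].reshape(-1,3).tolist())
    k=(h[...,1]<25)&(h[...,2]>100); w=np.zeros_like(k);w[170:300,130:290]=k[170:300,130:290]
    p=hullpoly(big(w),4);print(p.tolist(),'\n',plane(c,p,65))
    o=big(orange(im));p=hullpoly(o,6);print('cap',p.tolist(),'\n',plane(c,p,190))
im=[np.load(f'pics/{n}0.npy') for n in("scene","side")]
# triangulate cap centroid
P=[(lambda c:c[0]@np.c_[c[1],c[2]])(cam(n)) for n in("scene","side")]
q=[big(orange(i))[:,0].mean(0) for i in im]
X=cv2.triangulatePoints(P[0],P[1],q[0],q[1]);print((X[:3]/X[3]).T)
s=observe();w=cams.capture('wrist');cv2.imwrite('pics/w0.png',w[:,:,::-1]);np.save('pics/w0.npy',w)
E
```

```text
scene plate hsv [[40, 18, 126], [38, 16, 127], [43, 18, 127], [41, 16, 128], [39, 14, 126], [38, 16, 125], [38, 16, 127], [39, 14, 126], [38, 16, 127]]
[[268, 207], [205, 278], [146, 247], [213, 184]] 
 [[ 596.3   25.3   65. ]
 [ 837.9   63.6   65. ]
 [ 862.2  -89.4   65. ]
 [ 622.3 -127.9   65. ]]
cap [[211, 102], [211, 104], [204, 111], [198, 111], [185, 107], [195, 97]] 
 [[ 497.6 -250.   190. ]
 [ 504.4 -243.2  190. ]
 [ 539.2 -232.9  190. ]
 [ 549.  -244.   190. ]
 [ 557.7 -281.7  190. ]
 [ 507.5 -298.2  190. ]]
side plate hsv [[51, 10, 173], [60, 12, 172], [51, 10, 171], [47, 13, 172], [60, 10, 173], [57, 13, 176], [60, 10, 173], [60, 12, 173], [47, 10, 172]]
[[181, 184], [265, 191], [257, 225], [165, 218]] 
 [[ 866.1  -93.7   65. ]
 [ 618.  -127.6   65. ]
 [ 593.2   29.6   65. ]
 [ 834.3   70.3   65. ]]
cap [[318, 131], [318, 142], [304, 142], [302, 140], [302, 131]] 
 [[ 505.5 -296.7  190. ]
 [ 492.5 -227.2  190. ]
 [ 530.1 -216.4  190. ]
 [ 538.1 -227.   190. ]
 [ 550.6 -283.9  190. ]]
[[ 522.2 -271.3  184. ]]
```

View pics/w0.png

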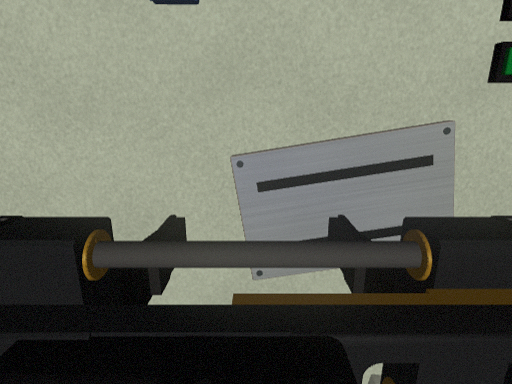

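apply_moves:
  deltas:
    - [[-2.4,-0.35,-0.8,0],[-2.4,-0.35,-0.8,0],[-2.4,-0.35,-0.8,0],[-2.4,-0.35,-0.8,0],[-2.4,-0.35,-0.8,0],[-2.4,-0.35,-0.8,0],[-2.4,-0.35,-0.8,0],[-2.4,-0.35,-0.8,0],[-2.4,-0.35,-0.8,0],[-2.4,-0.35,-0.8,0]]
  gripper: 8.7

```text
clock: 0.98
tcp_pos: [589.4, -240.9, 302.5]
eef_rot: [0.707, 0.707, -0.0, -0.0]
force: [0.7, -0.7, -0.2]
finger_gap: 87.2
grip_force: 0.0
```

apply_moves:
  deltas:
    - [[0,0,0,-7],[0,0,0,-7],[0,0,0,-7],[0,0,0,-7],[0,0,0,-7],[0,0,0,-7],[0,0,0,-7],[0,0,0,-7],[0,0,0,-7],[0,0,0,-7]]

```text
clock: 1.82
tcp_pos: [589.7, -239.8, 302.1]
eef_rot: [0.171, 0.985, 0.0, -0.001]
force: [0.2, 0.8, -0.8]
finger_gap: 87.2
grip_force: 0.0
```

apply_moves:
  deltas:
    - [[0,0,0,-7],[0,0,0,-7],[0,0,0,-7],[0,0,0,-7],[0,0,0,-7],[0,0,0,0],[0,0,0,0]]

```text
clock: 2.4
tcp_pos: [589.8, -239.8, 302.2]
eef_rot: [-0.129, 0.992, 0.0, -0.0]
force: [-0.1, 0.2, -1.1]
finger_gap: 87.0
grip_force: 0.0
```

```bash
python3 - <<'E'
from h import *
np.set_printoptions(suppress=True,precision=2)
s=observe();w=cams.capture('wrist');cv2.imwrite('pics/w1.png',w[:,:,::-1])
print(s['clock'],s['joint_pos'],s['tcp_pos'],Ro.from_quat(s['eef_rot']).as_matrix())
c=cam('wrist',s);o=big(orange(w))
r=cv2.minAreaRect(o);b=cv2.boxPoints(r);print(r,plane(c,b,190));print(plane(c,hullpoly(o,4),190))
E
```

```text
2.4 [-0.56  0.47  1.3   0.    1.37 -2.39] [ 589.79 -239.83  302.18] [[-0.97 -0.26 -0.  ]
 [-0.26  0.97  0.  ]
 [ 0.    0.   -1.  ]]
((238.5, 108.0), (58.0, 57.0), 90.0) [[ 503.75 -306.4   190.  ]
 [ 490.61 -256.71  190.  ]
 [ 540.39 -243.05  190.  ]
 [ 554.2  -295.29  190.  ]]
[[ 491.66 -257.36  190.  ]
 [ 538.59 -243.54  190.  ]
 [ 552.99 -290.71  190.  ]
 [ 505.18 -305.16  190.  ]]
```

View pics/w1.png

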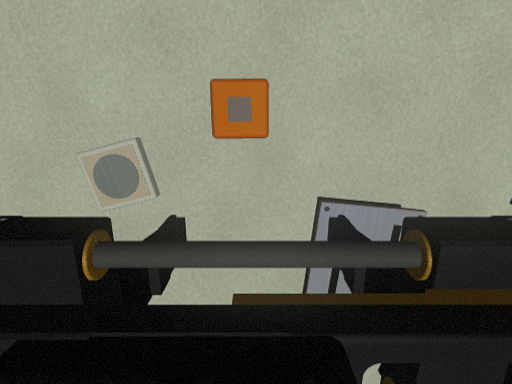

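Wrist view: the cap is centred at (239,108), which gives a carrier centre of (522,-274) and a yaw of 16.6°. The measured cap size is about 50–52 mm, close to the true 54, so I'll grasp now.

apply_moves:
  deltas:
    - [[0,0,0,-1.6],[1.87,-0.35,0,0],[1.87,-0.35,0,0],[1.87,-0.35,0,0],[1.86,-0.33,0,0],[0,0,3.5,0],[0,0,3.5,0],[0,0,3.5,0],[0,0,3.5,0],[0,0,2.6,0]]

```text
clock: 3.28
tcp_pos: [521.2, -273.8, 134.0]
eef_rot: [-0.143, 0.99, 0.001, -0.001]
force: [0.1, 0.3, -0.4]
finger_gap: 87.1
grip_force: 0.0
```

apply_moves:
  deltas:
    - [[0,0,0,0],[0,0,0,0],[0,0,0,0],[0,0,0,0],[0,0,0,0],[0,0,0,0],[0,0,0,0],[0,0,0,0]]
  gripper: 3

```text
clock: 3.95
tcp_pos: [523.2, -274.9, 138.3]
eef_rot: [-0.144, 0.99, -0.001, 0.001]
force: [-0.6, 0.2, 6.1]
finger_gap: 54.0
grip_force: 29.8
```

apply_moves:
  deltas:
    - [[0,0,-1.5,0],[0,0,-1.5,0],[0,0,-1,0],[0,0,0,0]]

```text
clock: 4.28
tcp_pos: [523.5, -275.4, 178.7]
eef_rot: [-0.144, 0.99, -0.002, 0.002]
force: [0.7, 0.2, -2.0]
finger_gap: 54.0
grip_force: 29.8
```

```bash
python3 - <<'E'
from h import *
np.set_printoptions(suppress=True,precision=2)
s0=dict(tcp_pos=[624.6,0.1,222],eef_rot=[.7071,.7071,-.0007,-.0007])
print(plane(cam('wrist',s0),[(231.5,156),(454,121),(253.5,279)],65))
s=observe();print(s['tcp_pos'],s['force'],s['finger_gap'])
w=cams.capture('side');o=big(orange(w));print(cv2.boundingRect(o))
E
```

```text
[[ 595.7    24.     65.  ]
 [ 838.16   62.21   65.  ]
 [ 619.93 -131.86   65.  ]]
[ 523.45 -275.42  178.68] [ 0.68  0.21 -1.99] 53.989258360163284
(52, 383, 1, 1)
```

apply_moves:
  deltas:
    - [[-0.49,2.56,0,0],[-0.49,2.56,0,0],[-0.49,2.56,0,0],[-0.49,2.56,0,0],[-0.49,2.56,0,0],[-0.49,2.56,0,0],[-0.49,2.56,0,0],[-0.49,2.56,0,0],[0,0,0,3.8],[0,0,0,3.8]]

```text
clock: 5.17
tcp_pos: [500.0, -64.9, 175.5]
eef_rot: [-0.078, 0.997, 0.001, -0.001]
force: [1.2, -1.3, -2.2]
finger_gap: 54.1
grip_force: 29.8
```

apply_moves:
  deltas:
    - [[0,0,1,0],[0,0,1,0],[0,0,1,0],[0,0,0.5,0],[0,0,0,0],[0,0,0,0]]

```text
clock: 5.67
tcp_pos: [501.0, -67.0, 141.0]
eef_rot: [-0.078, 0.997, 0.0, -0.001]
force: [0.0, -0.4, -2.1]
finger_gap: 54.3
grip_force: 29.8
```

```bash
python3 - <<'E'
from h import *
s=observe();print(s['clock'],s['tcp_pos'],s['force'],s['torque'],Ro.from_quat(s['eef_rot']).as_matrix()[:,0])
a=cams.capture('scene');b=cams.capture('side')
cv2.imwrite('pics/p1.png',np.hstack([a[40:340,50:400],b[60:360,80:430]])[:,:,::-1])
E
```

```text
5.6667 [500.98243675 -66.97323966 141.00611188] [ 0.01371272 -0.37344453 -2.11711305] [ 0.11467718 -0.05786819  0.01288187] [-0.98770975 -0.15629361  0.00132237]
```

View pics/p1.png

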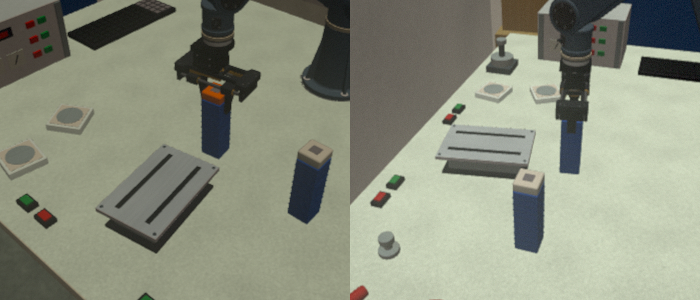

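The carrier hangs upright in front of the ledge, with its foot about 3 mm above the table. Next I press it down lightly and start the tip.

apply_moves:
  deltas:
    - [[0,0,0.3,0],[0,0,0.2,0],[0,0,0,0]]

```text
clock: 6.02
tcp_pos: [502.0, -67.1, 138.2]
eef_rot: [-0.078, 0.997, -0.0, 0.001]
force: [-2.3, 0.7, 7.9]
finger_gap: 53.9
grip_force: 29.8
```

apply_moves:
  deltas:
    - [[-0.5,0,0,0],[-0.5,0,0,0],[0,0,0,0]]

```text
clock: 6.27
tcp_pos: [511.0, -65.7, 138.6]
eef_rot: [-0.079, 0.997, -0.0, -0.001]
force: [-4.9, -1.2, 12.8]
finger_gap: 53.6
grip_force: 30.0
```

apply_moves:
  deltas:
    - [[-0.5,0,0,0],[-0.5,0,0,0],[-0.5,0,0,0],[-0.5,0,0,0],[0,0,0,0]]

```text
clock: 6.68
tcp_pos: [531.2, -62.6, 138.4]
eef_rot: [-0.079, 0.997, -0.0, -0.0]
force: [-2.1, -0.4, 10.5]
finger_gap: 53.8
grip_force: 30.0
```

```bash
python3 - <<'E'
from h import *
s=observe();print(s['clock'],s['tcp_pos'],s['force'])
b=cams.capture('side');c=cam('side')
# front/back silhouette of the blue body in front of the arm: lines in plane of near (+y) face
m=blue(b); m[:, :280]=0; m[:170]=0
m=m.astype(np.uint8);n,l,st,_=cv2.connectedComponentsWithStats(m);print(st[1:][st[1:,4]>80])
cv2.imwrite('pics/p2.png',cv2.resize(b[150:260,230:380],None,fx=4,fy=4)[:,:,::-1])
E
```

```text
6.6833 [531.15547088 -62.62026503 138.39991112] [-2.11152989 -0.43059587 10.52709606]
[]
```

View pics/p2.png

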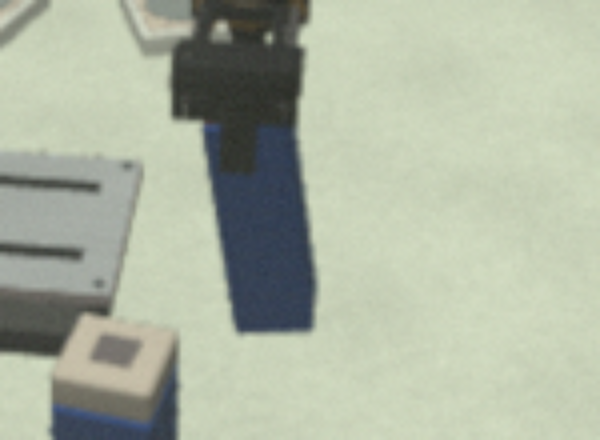

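It is tipping about its front foot edge as intended, now at about 11°. I'll continue along the arc.

apply_moves:
  deltas:
    - [[-0.85,0,0.05,0],[-0.85,0,0.1,0],[-0.85,0,0.1,0],[-0.9,0,0.2,0],[-0.9,0,0.25,0],[-0.9,0,0.3,0],[-0.85,0,0.35,0],[-0.85,0,0.4,0],[-0.8,0,0.45,0],[0,0,0,0]]

```text
clock: 7.57
tcp_pos: [609.5, -50.3, 115.5]
eef_rot: [-0.079, 0.997, -0.0, 0.001]
force: [0.8, 0.4, 4.0]
finger_gap: 53.7
grip_force: 30.0
```

apply_moves:
  deltas:
    - [[-0.8,0,0.5,0],[-0.75,0,0.53,0],[-0.72,0,0.57,0],[0,0,0,0],[0,0,0,0]]

```text
clock: 7.98
tcp_pos: [631.8, -46.8, 99.6]
eef_rot: [-0.078, 0.997, -0.0, 0.002]
force: [2.2, 0.9, 2.3]
finger_gap: 53.8
grip_force: 30.0
```

```bash
python3 - <<'E'
from h import *
s=observe();print(s['clock'],s['tcp_pos'],s['force'])
b=cams.capture('side');a=cams.capture('scene')
f=lambda i:cv2.resize(i,None,fx=2.4,fy=2.4)
cv2.imwrite('pics/p3.png',np.hstack([f(b[100:250,200:360]),f(a[60:210,180:340])])[:,:,::-1])
E
```

```text
7.9833 [631.84772952 -46.81510512  99.61834518] [2.16839768 0.89618077 2.29989798]
```

View pics/p3.png

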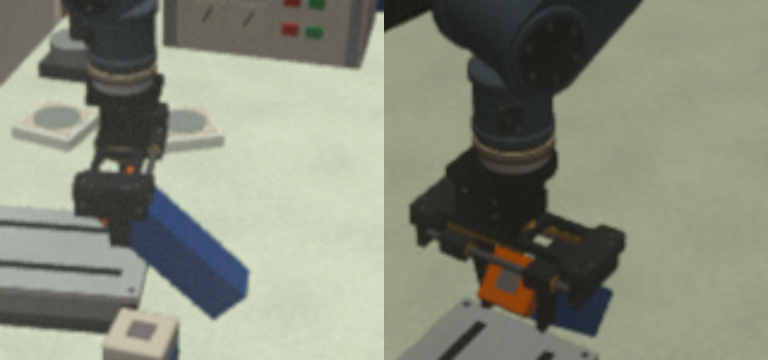

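The side and scene views show it leaning at about 50° on the ledge. I'll release it and look.

apply_moves:
  deltas:
    - [[0,0,0,0],[0,0,0,0],[0,0,0,0],[0,0,0,0],[0,0,0,0],[0,0,0,0]]
  gripper: 8.7

```text
clock: 8.58
tcp_pos: [629.6, -46.7, 98.3]
eef_rot: [-0.078, 0.997, 0.0, -0.0]
force: [0.8, 0.4, 0.3]
finger_gap: 83.5
grip_force: 0.0
```

apply_moves:
  deltas:
    - [[0,0,-2,0],[0,0,-3,0],[0,0,-3,0],[0,0,-3,0],[1,0,-3,0],[2,0,-2,0],[2.5,0,0,0],[2.5,0,0,0],[0,0,0,0],[0,0,0,0]]

```text
clock: 9.42
tcp_pos: [549.9, -59.2, 258.9]
eef_rot: [-0.078, 0.997, 0.0, -0.0]
force: [0.5, -0.1, -0.2]
finger_gap: 87.1
grip_force: 0.0
```

```bash
python3 - <<'E'
from h import *
np.set_printoptions(suppress=True,precision=1)
s=observe();print(s['clock'],s['tcp_pos'],s['force'],s['joint_pos'])
b=cams.capture('side');a=cams.capture('scene');P=[];Q=[]
f=lambda i:cv2.resize(i,None,fx=2.4,fy=2.4)
cv2.imwrite('pics/p4.png',np.hstack([f(b[100:250,200:360]),f(a[60:210,180:340])])[:,:,::-1])
E
```

```text
9.4167 [549.9 -59.2 258.9] [ 0.5 -0.1 -0.2] [-0.3  0.4  1.6  0.   1.2 -2. ]
```

View pics/p4.png

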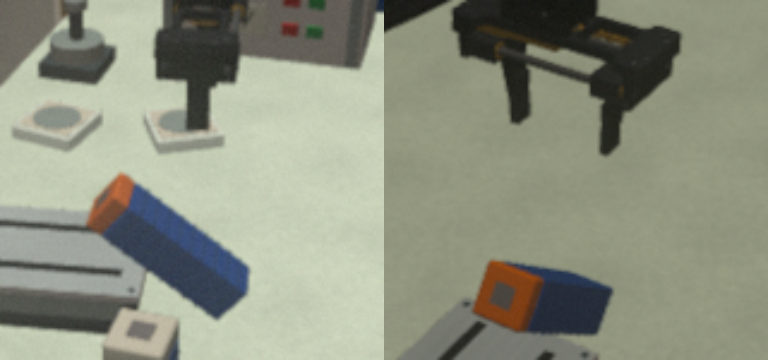

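It leans by itself on the ledge. The cap face is visible in both views: scene crop about (504,294), side crop about (108,200).

```bash
python3 - <<'E'
from h import *
np.set_printoptions(suppress=True,precision=1)
S=lambda x,y:(200+x/2.4,100+y/2.4)
A=lambda x,y:(180+x/2.4,60+y/2.4)
print('P corner +y',plane(cam('side'),[S(217,318)],0))
Pm=[(lambda c:c[0]@np.c_[c[1],c[2]])(cam(n)) for n in("scene","side")]
# back-top cap edge: scene (492,261)=-y? (543,278)=+y ; front: (528,332)+y,(475,310)-y ; side: (125,173)-y back,(134,183)+y back,(108,235)+y front,(89,222)-y front
for n,a,b in(('back+y',(543,278),(134,183)),('back-y',(491,261),(122,174)),('front+y',(528,332),(107,234)),('front-y',(475,310),(89,222))):
    X=cv2.triangulatePoints(Pm[0],Pm[1],np.array(A(*a)),np.array(S(*b)));print(n,(X[:3]/X[3]).T)
E
```

```text
P corner +y [[521.1 -44.2   0. ]]
back+y [[547.4 288.2 324.3]]
back-y [[559.  253.  318.1]]
front+y [[565.9 293.9 282.8]]
front-y [[580.7 258.9 280.1]]
```

```bash
python3 - <<'E'
from h import *
np.set_printoptions(suppress=True,precision=1)
S=lambda x,y:(200+x/2.4,100+y/2.4)
A=lambda x,y:(180+(x-384)/2.4,60+y/2.4)
Pm=[(lambda c:c[0]@np.c_[c[1],c[2]])(cam(n)) for n in("scene","side")]
for n,a,b in(('back+y',(543,278),(134,183)),('back-y',(491,261),(122,174)),('front+y',(528,332),(107,234)),('front-y',(475,310),(89,222))):
    X=cv2.triangulatePoints(Pm[0],Pm[1],np.array(A(*a)),np.array(S(*b)));print(n,(X[:3]/X[3]).T)
print(plane(cam('scene'),[A(596,333)],0))
E
```

```text
back+y [[619.5 -24.4 160.3]]
back-y [[640.  -67.7 156.5]]
front+y [[644.5 -19.1 103.3]]
front-y [[670.8 -57.3 108.4]]
[[518.3 -37.1   0. ]]
```

The tilt is about 54° and the foot edge about 88 mm before the ledge. The second grip will be at about 75 mm along the carrier, biased towards the upper face so the gripper body clears it.

apply_moves:
  deltas:
    - [[-0.6,0.1,2,0],[0,0,3,0],[0,0,3,0],[0,0,3,0],[0,0,3,0],[0,0,2,0],[0,0,1,0],[0,0,0,0]]
  gripper: 8.7

```text
clock: 10.18
tcp_pos: [556.0, -56.8, 85.8]
eef_rot: [-0.079, 0.997, 0.001, -0.002]
force: [0.3, 0.3, 0.7]
finger_gap: 87.0
grip_force: 0.0
```

apply_moves:
  deltas:
    - [[0,0,0.7,0],[0,0,0.7,0],[0,0,0.6,0],[0,0,0,0],[0,0,0,0]]

```text
clock: 10.6
tcp_pos: [556.9, -57.3, 68.8]
eef_rot: [-0.078, 0.997, -0.0, 0.0]
force: [-0.2, 0.7, -0.1]
finger_gap: 87.0
grip_force: 0.0
```

```bash
python3 - <<'E'
from h import *
np.set_printoptions(suppress=True,precision=1)
s=observe();print(s['clock'],s['tcp_pos'],s['force'])
b=cams.capture('side');a=cams.capture('scene')
f=lambda i:cv2.resize(i,None,fx=2.4,fy=2.4)
cv2.imwrite('pics/p5.png',np.hstack([f(b[100:250,200:360]),f(a[60:210,180:340])])[:,:,::-1])
E
```

```text
10.6 [556.9 -57.3  68.8] [-0.2  0.7 -0.1]
```

View pics/p5.png

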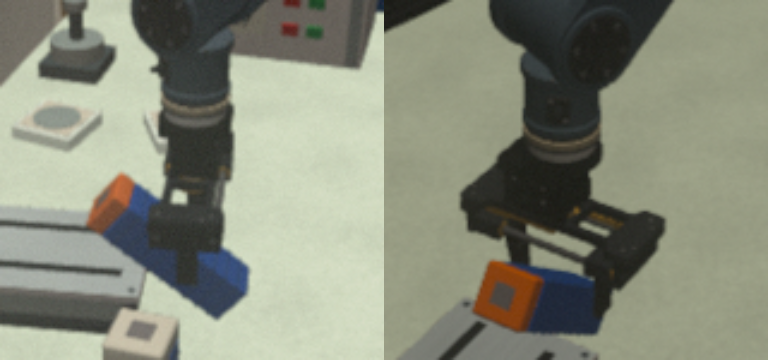

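The fingers straddle the lower half with no contact yet. I'll go down a little further, then close.

apply_moves:
  deltas:
    - [[0,0,0.3,0],[0,0,0.3,0],[0,0,0,0]]

```text
clock: 10.95
tcp_pos: [556.4, -57.2, 62.2]
eef_rot: [-0.078, 0.997, 0.0, -0.0]
force: [0.2, 0.8, -0.2]
finger_gap: 86.6
grip_force: 0.0
```

apply_moves:
  deltas:
    - [[0,0,0,0],[0,0,0,0],[0,0,0,0],[0,0,0,0],[0,0,0,0],[0,0,0,0],[0,0,0,0],[0,0,0,0],[0,0,0,0]]
  gripper: 3

```text
clock: 11.7
tcp_pos: [556.7, -57.4, 62.6]
eef_rot: [-0.079, 0.997, -0.0, -0.0]
force: [0.0, -1.4, 0.2]
finger_gap: 53.8
grip_force: 30.0
```

apply_moves:
  deltas:
    - [[0,0,-0.7,0],[0,0,-1,0],[0,0,-1.2,0],[0,0,-1.2,0],[0,0,-1.2,0],[0,0,-1.2,0],[0,0,-1,0],[0,0,-0.5,0],[0,0,0,0],[0,0,0,0]]

```text
clock: 12.53
tcp_pos: [556.7, -57.2, 142.8]
eef_rot: [-0.078, 0.997, -0.0, 0.0]
force: [-1.0, -0.0, -3.3]
finger_gap: 53.8
grip_force: 30.0
```

```bash
cat >> h.py <<'E'
def capinfo():
    s=observe();print(s['clock'],s['tcp_pos'].round(1) if hasattr(s['tcp_pos'],'round') else s['tcp_pos'],np.round(s['force'],1))
    Pm=[];q=[]
    for n in("scene","side"):
        im=cams.capture(n);c=cam(n);Pm.append(c[0]@np.c_[c[1],c[2]])
        o=big(orange(im));print(n,cv2.contourArea(o),hullpoly(o,6).tolist());M=cv2.moments(o);q.append(np.array([M['m10'],M['m01']])/M['m00'])
        b=blue(im);print(' blue',hullpoly(big(b&~(np.arange(512)[None]>1e9)),6).tolist())
    X=cv2.triangulatePoints(Pm[0],Pm[1],q[0],q[1]);X=(X[:3]/X[3])[:,0]
    d=X[:2]-[607,-51.5];print('cap',X.round(1),'ledge frame',(d@[.988,.156]).round(1),(d@[-.156,.988]).round(1))
E
python3 -c "
from h import *
capinfo()"
```

```text
12.5333 [556.7 -57.2 142.8] [-1.  -0.  -3.3]
scene 514.0 [[224, 140], [233, 142], [246, 148], [236, 169], [216, 161]]
 blue [[140, 0], [146, 41], [115, 54], [0, 43], [0, 2], [3, 0]]
side 91.0 [[251, 147], [254, 150], [252, 158], [236, 167], [238, 161], [249, 147]]
 blue [[382, 0], [389, 0], [429, 110], [358, 103], [332, 59]]
cap [643.5 -46.6 215.7] ledge frame 36.8 -0.8
```

apply_moves:
  deltas:
    - [[-1,0,0,0],[-1.6,0,0,0],[-1.6,0,0,0],[-1.6,0,0,0],[-1.6,0,0,0],[-1.6,0,0,0],[-1.6,0,0,0],[-1,0,0,0],[0,0,0,0],[0,0,0,0]]

```text
clock: 13.47
tcp_pos: [671.3, -38.8, 141.4]
eef_rot: [-0.079, 0.997, 0.0, -0.001]
force: [-1.4, 0.2, -2.9]
finger_gap: 53.7
grip_force: 30.0
```

apply_moves:
  deltas:
    - [[0,0,0.5,0],[0,0,0.4,0],[0,0,0.3,0],[0,0,0,0]]

```text
clock: 13.8
tcp_pos: [670.0, -39.1, 129.3]
eef_rot: [-0.078, 0.997, 0.0, -0.001]
force: [-0.4, 0.5, -3.5]
finger_gap: 53.5
grip_force: 30.0
```

```bash
python3 -c "
from h import *
capinfo()
f=lambda i:cv2.resize(i,None,fx=2.4,fy=2.4)
b=cams.capture('side');a=cams.capture('scene')
cv2.imwrite('pics/p6.png',np.hstack([f(b[100:250,160:320]),f(a[90:240,140:300])])[:,:,::-1])"
```

```text
13.8 [670.  -39.1 129.3] [-0.4  0.5 -3.5]
scene 584.5 [[191, 174], [196, 174], [214, 182], [204, 205], [201, 205], [183, 196]]
 blue [[146, 41], [115, 54], [1, 44], [0, 2], [1, 0], [138, 0]]
side 129.0 [[209, 150], [210, 153], [208, 158], [198, 169], [191, 169], [206, 148]]
 blue [[342, 3], [345, 6], [403, 108], [357, 103], [310, 57], [312, 43]]
cap [759.7 -25.4 201.5] ledge frame 154.9 2.0
```

View pics/p6.png

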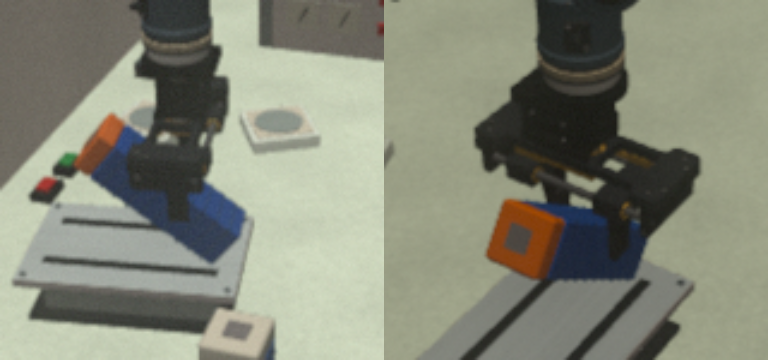

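Held at about 53° over the plate, roughly centred, with the foot edge just above the near end. I'll lower it to contact and arc down.

apply_moves:
  deltas:
    - [[0,0,0.3,0],[-0.4,0,0.22,0],[-0.4,0,0.24,0],[-0.4,0,0.28,0],[-0.4,0,0.32,0],[-0.4,0,0.34,0],[0,0,0,0],[0,0,0,0]]

```text
clock: 14.67
tcp_pos: [692.5, -36.0, 113.5]
eef_rot: [-0.078, 0.997, -0.0, 0.001]
force: [2.4, -0.3, 0.7]
finger_gap: 54.0
grip_force: 30.0
```

apply_moves:
  deltas:
    - [[-0.35,0,0.36,0],[-0.35,0,0.37,0],[-0.32,0,0.37,0],[0,0,0,0],[0,0,0,0]]

```text
clock: 15.08
tcp_pos: [701.0, -34.3, 101.8]
eef_rot: [-0.079, 0.997, 0.0, -0.0]
force: [0.4, -0.1, 0.7]
finger_gap: 54.1
grip_force: 30.0
```

```bash
python3 -c "
from h import *
capinfo()"
```

```text
15.0833 [701.  -34.3 101.8] [ 0.4 -0.1  0.7]
scene 369.5 [[179, 215], [183, 215], [200, 223], [195, 246], [176, 237], [176, 218]]
 blue [[139, 0], [145, 41], [115, 54], [0, 45], [0, 11], [6, 0]]
side 74.0 [[191, 171], [192, 174], [188, 182], [182, 184], [183, 176], [187, 171]]
 blue [[432, 0], [511, 0], [511, 30], [493, 87]]
cap [806.5 -14.2 139.2] ledge frame 202.9 5.7
```

apply_moves:
  deltas:
    - [[-0.3,0,0.35,0],[-0.25,0,0.35,0],[-0.2,0,0.3,0],[0,0,0,0],[0,0,0,0]]

```text
clock: 15.6
tcp_pos: [707.8, -33.0, 91.3]
eef_rot: [-0.078, 0.997, 0.0, -0.001]
force: [-0.4, 0.1, -2.9]
finger_gap: 53.6
grip_force: 30.0
```

```bash
python3 -c "
from h import *
capinfo()"
```

```text
15.6 [707.8 -33.   91.3] [-0.4  0.1 -2.9]
scene 188.5 [[174, 230], [180, 226], [197, 234], [198, 240], [194, 247], [175, 233]]
 blue [[140, 0], [145, 34], [144, 42], [114, 54], [0, 45], [1, 0]]
side 60.5 [[185, 179], [189, 181], [184, 192], [180, 190], [182, 181]]
 blue [[423, 0], [511, 1], [511, 30], [492, 91]]
cap [812.4 -12.  121.3] ledge frame 209.1 7.0
```

apply_moves:
  deltas:
    - [[0,0,0.3,0],[0,0,0.2,0],[0,0,0,0],[0,0,0,0]]

```text
clock: 16.03
tcp_pos: [709.5, -33.1, 89.8]
eef_rot: [-0.078, 0.997, -0.0, 0.001]
force: [-1.2, -0.4, 7.2]
finger_gap: 53.2
grip_force: 30.0
```

apply_moves:
  deltas:
    - [[0,0,0.2,0],[0,0,0.2,0],[0,0,0,0]]

```text
clock: 16.28
tcp_pos: [709.5, -33.1, 89.7]
eef_rot: [-0.078, 0.997, -0.0, 0.002]
force: [-7.3, 0.9, 22.1]
finger_gap: 53.3
grip_force: 30.0
```

apply_moves:
  deltas:
    - [[0,0,-0.4,0],[0,0,0,0]]

```text
clock: 16.45
tcp_pos: [709.6, -33.3, 89.7]
eef_rot: [-0.078, 0.997, -0.0, 0.002]
force: [-1.3, 0.2, 11.2]
finger_gap: 53.9
grip_force: 30.0
```

apply_moves:
  deltas:
    - [[0,0,0,0],[0,0,0,0],[0,0,0,0],[0,0,0,0],[0,0,0,0],[0,0,0,0],[0,0,0,0]]
  gripper: 8.7

```text
clock: 17.03
tcp_pos: [708.5, -33.2, 87.2]
eef_rot: [-0.078, 0.997, 0.0, -0.0]
force: [0.2, 0.7, 0.5]
finger_gap: 85.6
grip_force: 0.0
```

apply_moves:
  deltas:
    - [[0,0,-2,0],[0,0,-3,0],[0,0,-3.5,0],[2,0,-3.5,0],[3,0,-3,0],[3.5,0,-1,0],[3.5,0,0,0],[3.5,0,0,0],[0,0,0,0],[0,0,0,0]]

```text
clock: 17.87
tcp_pos: [553.9, -57.3, 247.3]
eef_rot: [-0.078, 0.997, 0.0, -0.0]
force: [0.5, -0.1, 0.6]
finger_gap: 86.7
grip_force: 0.0
```

```bash
python3 - <<'E'
from h import *
s=observe();print(s['tcp_pos'],s['force'])
for n in("scene","side"):
    im=cams.capture(n);h=cv2.cvtColor(im,cv2.COLOR_RGB2HSV);c=cam(n)
    r=np.zeros(h.shape[:2],bool);r[150:300,130:290]=1
    o=big(((h[...,0]<18)&(h[...,1]>110)&(h[...,2]>50)&r));b=big((h[...,0]>100)&(h[...,0]<135)&(h[...,1]>70)&r)
    for k,q in(('cap',o),('blue',b)):
        p=hullpoly(q,6);X=plane(c,p,119)[:,:2]-[607,-51.5]
        print(n,k,[(tuple(a),(x@[.988,.156]).round(),(x@[-.156,.988]).round()) for a,x in zip(p.tolist(),X)])
E
```

```text
[553.92191078 -57.27258826 247.29074722] [ 0.53535372 -0.05464091  0.60950482]
scene cap [((177, 228), np.float64(206.0), np.float64(-20.0)), ((197, 236), np.float64(202.0), np.float64(29.0)), ((199, 253), np.float64(236.0), np.float64(60.0)), ((194, 258), np.float64(251.0), np.float64(59.0)), ((176, 249), np.float64(252.0), np.float64(15.0)), ((173, 232), np.float64(219.0), np.float64(-19.0))]
scene blue [((242, 190), np.float64(35.0), np.float64(28.0)), ((243, 206), np.float64(78.0), np.float64(59.0)), ((201, 251), np.float64(230.0), np.float64(60.0)), ((180, 225), np.float64(195.0), np.float64(-20.0)), ((223, 184), np.float64(41.0), np.float64(-19.0)), ((226, 183), np.float64(34.0), np.float64(-16.0))]
side cap [((184, 179), np.float64(218.0), np.float64(-27.0)), ((189, 181), np.float64(202.0), np.float64(-18.0)), ((186, 204), np.float64(180.0), np.float64(89.0)), ((184, 205), np.float64(183.0), np.float64(94.0)), ((180, 202), np.float64(197.0), np.float64(83.0)), ((179, 189), np.float64(217.0), np.float64(24.0))]
side blue [((187, 189), np.float64(196.0), np.float64(21.0)), ((191, 181), np.float64(196.0), np.float64(-19.0)), ((249, 185), np.float64(35.0), np.float64(-19.0)), ((247, 209), np.float64(22.0), np.float64(90.0)), ((189, 205), np.float64(171.0), np.float64(92.0))]
```

The carrier lies flat, from about 34 to 219 mm beyond the ledge, 4 mm off the centre line. I'm handing in the job.

```bash
python3 -c "
from plant import robot
print(robot.close_job())"
```

```text
the job is handed in; nothing more can be done
None
```

The orange-capped carrier was leaned on the ledge, regripped in its lower half and laid flat on the stand, about 4 mm off the centre line by my last camera check, and the white-capped carrier was not touched; the job is handed in, and the system gave no verdict.

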